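Clear the bread bin and hold its lid half open

TASK

The loaf is about to go into the bread bin: first take the napkin ring off the bin's lid and thread it onto the post of the napkin-ring stand, right down onto the stand's base, and let go of it. Then raise the bin's lid by its bar handle and hold it open at 45 degrees: the lid falls shut by itself, so finish while still holding it there, steady. Leave the other things on the worktop where they are.

Things in the scene. Friction and masses are not known exactly. Their poses are not given: they have to be found in the camera images.
- ring_center (a point): dark wooden napkin ring, a plain tube 50 mm outside diameter, 34 mm hole, 30 mm high, about 35 g; it starts standing on its end (hole upright) on the bin's lid. This point is its centre, 15 mm up; its z axis runs along the hole
- stand: napkin-ring stand, fixed: a round wooden base 90 mm across and 15 mm high with a brass post of 22 mm diameter upright in its middle, whose tip (tapered over the last 7 mm) is 65 mm above the worktop. Origin: centre of the base's underside, on the worktop; z up along the post. A seated ring has its centre 30 mm above this origin
- bin: cream bread bin, fixed, 200 mm deep (its x), 300 mm wide (its y), 130 mm high, with a light wooden lid on top. Origin: centre of its underside on the worktop; its x axis points from the front (handle side) to the back (hinge side), its z up
- lid (a joint): angle of the bin's lid in rad: 0 is shut (flat), grows as the front edge is raised, at most 1.4; 0.785 is 45 degrees. The hinge is free and the lid, about 0.45 kg, always falls shut when let go. The lid is 12 mm thick, 206 x 306 mm; shut, its top is 142.5 mm above the worktop
- lid_hinge (a point): point on the lid's hinge line, middle of the bin's back edge (100 mm behind the bin's centre), 130.5 mm above the worktop; the hinge line runs along the bin's y. These axes turn with the lid: at 0 they are the bin's
- lid_handle (a point): middle of the lid's bar handle: a round steel bar of 12 mm diameter along the bin's y, 110 mm between its two legs' centres, its axis 45 mm above the lid's top face; 180 mm in front of the hinge and 57 mm above it when shut. It and its axes turn with the lid
- berry_bowl: white bowl of berries, 90 mm across, 42 mm high; loose, to be left alone. Origin: centre of its underside
- nut_bowl: white bowl of nut butter, 80 mm across, 35 mm high; loose, to be left alone. Origin: centre of its underside
- jam_jar: dark red jam jar with white cap, 66 mm across, 91 mm high; loose, to be left alone. Origin: centre of its underside
- mug: blue mug, 80 mm across, 90 mm high, with a handle; loose, to be left alone. Origin: centre of its underside
- toast_plate: white plate with a slice of toast, 184 mm across, 30 mm high; loose, to be left alone. Origin: centre of its underside
- loaf: brown loaf on a wooden board, 100 x 200 x 75 mm, its underside 18 mm above the worktop; loose, to be left alone. Origin: centre of its underside
Mind the look-alikes: they are no part of the job. Leave any green look-alike of the stand alone.

How it is judged (in metres and radians):
On the way, in this order (a step that is already met when the one before it is completed fails the run):
1. the napkin ring is on the post, down on the stand's base, and let go (z of ring_center in the frame of stand between 0.026 and 0.035 m and horizontal distance between ring_center and stand below 0.0085 m and angle between the z axis of ring_center and the z axis of stand, either way round below 0.12 rad and contact force between ring and the arm below 0.05 N and contact force between ring and the fingers below 0.05 N), for 0.2 s.
2. the lid is held at 45 degrees by the gripper (value of joint lid between 0.655 and 0.915 rad and contact force between the fingers and lid above 0.3 N and velocity of joint lid between -0.1 and 0.1 rad/s), for 0.2 s.
At the end, for the whole second after the job is handed in: The ring sits on the stand's base with the post through it (centre 26 to 35 mm up, within 8.5 mm of the post's axis, tilted less than 0.12 rad), untouched by the robot; the lid stands at 0.785 rad within 0.13 rad (45 degrees, give or take 7), still, carried by the fingers (over 0.3 N) (all of step 1 and all of step 2); the arm keeps its last pose, push and grip.
It fails at once if another thing on the worktop is moved by more than 30 mm (distance of any of berry_bowl, nut_bowl, jam_jar, mug, toast_plate, loaf from where it was at the start of the episode above 0.03 m).
It also fails if it takes over 58 s, if anything falls off the work surface, if the arm or the gripper's body presses on something with over 40 N, if the wrist force passes 120 N, or if a joint passes its speed limit or range.

ROBOT

A 6-joint arm with a two-finger parallel gripper is mounted at the origin on the work surface. World frame = base frame: x ahead of the robot, y to its left, z up, the work surface at z = 0. Lengths are in m, angles in degrees, forces in N, time in s.
With the tool pointing down it reaches from about 0.25 to 0.725 m from the base axis. Payload 9.7 kg.
Tool frame: the origin (TCP) lies between the finger pads; the fingertips stand 22 mm ahead of it and the grasp point (between the pads) lies 3 mm ahead of it; z points along the fingers, y is the line along which they close (so a half turn about z gives the same grasp; the last joint's range is limited). The gripper opens to 85 mm and grips with 20 to 120 N. Pads are 22 mm wide; open, the fingers measure 114 mm over their backs; the gripper's body (76 mm by 85 mm) begins 54 mm behind the grasp point. The pads swing forward as they close: fully open they stand 13 mm farther back than shut.
Start: joints at [-64.343, 4.979, 10.078, 95.1, 0, 90], TCP at [0.238, -0.496, 0.221] pointing down, gripper open.
Joint ranges: [-179.16, 179.16], [-48.56, 103.87], [-65.8, 70.77], [-126.05, 130.52], [-82.76, 87.17], [-180, 180]. Speed limits (degrees/s): [127.2, 127.2, 147.25, 180, 180, 180].

INTERFACE

Orientations are given as [roll, pitch, yaw] about the fixed x, y, z axes, in that order (R = Rz(yaw) Ry(pitch) Rx(roll)).
In Python, from workcell import bot, viewer, finder gives the robot as it stands.
- The arm moves only by the tool move_arm, never from a script. Its arguments are lists of equal length, an entry for each row: "offset": the shift along the tool's x, y, z in cm, a list of three; "twist": the turn, a rotation vector about the tool's x, y, z in rad, a list of three; "grip": the opening, from 0 (shut) to 1 (fully open). In form: {"offset": [[x, y, z], ...], "twist": [[ax, ay, az], ...], "grip": [grip, ...]}. A call has 1 to 5 rows; each row shifts and turns the commanded pose from where the row before left it, along the tool's axes as they then stand; what a row does not reach is not made up. A row lasts 1/10 s, in which the tool goes at most 50 mm and 8.59 degrees, less where a joint would pass 70% of its speed; a pose out of reach is approached as far as the arm can. A call is refused whole if a number of a shift passes 5 or a number of a turn 0.15, either way. A call with a gripper value outside its range is refused whole. The fingers move at their own pace and stop on an object; "force" is the grip in N (left out, the last holds). Time passes only in rows, so rows that do not move let the fingers close. It gives the time, the measured TCP pose, the force, the opening and the grip force at its end, in the units of the state.
- bot.get_obs(): the state, without advancing time (a new reading comes with each control period).
- viewer.camera(name): name is "scene" or "top"; returns a dict with "color" (384x512x3 uint8, red, green, blue), "depth" (384x512 float32, m along the optical axis (not along the pixel's ray), 0 where there is no reading), "vfov" (degrees; the focal length in pixels is half the picture's height over the tangent of half this angle, whatever the lens; pixels are square), "cx", "cy" (the principal point, pixels), "position" and "attitude" of the camera in the world. Camera axes: x right, y down, z forward; pixel columns grow to the right and rows downward; lengths in m; the calibration is good to about 2 mm. A picture is of the moment at which its call begins.
- bot.job_done(): hands the job in; it is judged then, once.
Trained networks look in a picture, given as the dict that the camera call returned (one of the last four; its "shot" number tells which), for a name from the list of things; names that differ only in an ending like _2 or _b are one class to them, and where a whole thing is asked for, a point or a joint stands for the part that bears it (a point fixed in the world has none). Each returns a list of dicts, best first, with "p" (0 to 1); they miss things now and then, are a little off and sometimes report something else, mostly with a low value. They report only what shows in the picture. A call takes as long as a camera call. They do not tell look-alikes from the thing itself.
- finder.boxes_of(picture, thing): "position" ([column, row] in pixels, amid what is visible of it).
- finder.pinpoint(picture, thing): "position" ([column, row] in pixels: a listed point, or the origin of a listed thing).
The state is a dict: "time": time; "q": joint angles; "qd": joint speeds; "joint_efforts": joint torques, N m; "ee_pos": TCP position; "tcp_rot": TCP orientation; "wrist_force": force on the tool from outside, world axes, zero at the start; "torque": the same for the moment, N m; "opening": finger opening in m; "grasp_force": force on a finger pad.
Only numpy, scipy, OpenCV 4.12 (cv2) and the standard library are available. Lean on these libraries where they do the work, as an engineer would, in place of code of your own. Each camera call takes 0.05 s, during which the arm holds its last target. There are 200 camera calls.

## Working session

There is one attempt and no reset: what is moved stays moved. The work goes in short steps, Python scripts to look and compute and a tool call to move; the robot and the scene stay as the last step left them, time stands still between calls to the robot, and variables do not carry over. Pictures are saved under pics/ and viewed, at most 10 in all, crops included, and the job is handed in when it is done.

Besides the shell and the picture viewer there is one more tool, called after ">>>" as name(argument=value, ...) on one line, values as JSON. move_arm: Moves the arm, as the interface text tells. Its arguments: {"type":"object","properties":{"offset":{"type":"array","items":{"type":"array","items":{"type":"number"}}},"twist":{"type":"array","items":{"type":"array","items":{"type":"number"}}},"grip":{"type":"array","items":{"type":"number"}},"force":{"type":"number"}},"required":["offset","twist","grip"]}

```bash
mkdir -p pics
cat > h.py <<'E'
import numpy as np, cv2
from scipy.spatial.transform import Rotation as R
from workcell import bot, viewer, finder
def rot(c):
    a=np.array(c["attitude"],float)
    if a.shape==(3,3): return a
    if a.size==3: return R.from_euler('xyz',a,degrees=True).as_matrix()
    return R.from_quat(a).as_matrix()
def f(c): return c["color"].shape[0]/2/np.tan(np.radians(c["vfov"])/2)
def ray(c,p):
    d=np.array([(p[0]-c["cx"])/f(c),(p[1]-c["cy"])/f(c),1]); return rot(c)@d
def atz(c,p,z):
    d=ray(c,p); o=np.array(c["position"]); return o+d*(z-o[2])/d[2]
def cloud(c):
    v,u=np.mgrid[:c["depth"].shape[0],:c["depth"].shape[1]]; z=c["depth"]
    P=np.stack([(u-c["cx"])/f(c)*z,(v-c["cy"])/f(c)*z,z],-1)
    return P@rot(c).T+np.array(c["position"])
E
python3 - <<'E'
from h import *
np.set_printoptions(precision=3,suppress=True)
for n in ["top","scene"]:
    c=viewer.camera(n); print(n,{k:c[k] for k in c if k not in("color","depth")})
    np.save(f"pics/{n}.npy",c,allow_pickle=True)
    cv2.imwrite(f"pics/{n}0.png",c["color"][:,:,::-1])
    P=cloud(c)
    for t,z in [("ring_center",.1575),("stand",0),("bin",0),("lid_hinge",.1305),("lid_handle",.1875),("berry_bowl",0),("nut_bowl",0),("jam_jar",0),("mug",0),("toast_plate",0),("loaf",.018)]:
        for d in finder.pinpoint(c,t)[:3]:
            p=d["position"]; q=np.round(p).astype(int)
            q=np.clip(q,0,[511,383]); print(t,round(d["p"],2),np.round(p,1),atz(c,p,z),"surf",P[q[1],q[0]])
print(bot.get_obs())
E
```

```text
top {'vfov': 50.088628092755805, 'cx': 253.11286055832082, 'cy': 190.2084560510268, 'position': array([ 0.338, -0.003,  1.459]), 'attitude': array([-174.401,    0.082,  -89.158]), 'shot': 1}
ring_center 0.69 [254.9 131.8] [ 0.655 -0.002  0.157] surf [ 0.659 -0.002  0.136]
stand 0.96 [290.4 220.1] [ 0.376 -0.132  0.   ] surf [ 0.375 -0.126  0.058]
stand 0.73 [349.9 156.4] [ 0.608 -0.345  0.   ] surf [ 0.598 -0.331  0.058]
stand 0.65 [251.5 132.2] [0.691 0.01  0.   ] surf [0.658 0.007 0.142]
bin 0.98 [248.3 152. ] [0.618 0.021 0.   ] surf [0.592 0.019 0.14 ]
bin 0.4 [144.  251.2] [0.259 0.382 0.   ] surf [0.262 0.375 0.028]
lid_hinge 0.9 [250.  115.4] [0.716 0.015 0.131] surf [0.754 0.017 0.002]
lid_handle 0.74 [233.2 163.5] [0.545 0.064 0.188] surf [0.551 0.067 0.143]
berry_bowl 0.92 [322.8 207.6] [ 0.422 -0.247  0.   ] surf [ 0.418 -0.24   0.044]
berry_bowl 0.41 [359.5 239.7] [ 0.311 -0.376  0.   ] surf [ 0.31  -0.37   0.032]
nut_bowl 0.84 [360.8 242.1] [ 0.302 -0.38   0.   ] surf [ 0.303 -0.375  0.026]
jam_jar 0.59 [412.9 214.1] [ 0.404 -0.566  0.   ] surf [ 0.4   -0.53   0.095]
mug
[... 1360 characters left out ...]
.   ] surf [ 0.624 -0.567  0.046]
toast_plate 0.97 [280.9 157.8] [0.271 0.366 0.   ] surf [0.3   0.335 0.03 ]
loaf 0.88 [371.5 161.2] [0.559 0.575 0.018] surf [0.607 0.495 0.084]
loaf 0.46 [280.6 157. ] [0.283 0.351 0.018] surf [0.293 0.343 0.026]
{'time': 1.2, 'q': array([-64.343,   4.979,  10.079,  95.1  ,   0.001,  90.001]), 'qd': array([ 0.018,  0.044, -0.193, -0.038,  0.056, -0.024]), 'joint_efforts': array([ -0.   , -52.01 ,  46.486,   0.002,   0.   ,   0.   ]), 'ee_pos': array([ 0.238, -0.496,  0.221]), 'tcp_rot': array([-179.999,   -0.001,   25.656]), 'wrist_force': array([0.327, 0.567, 0.323]), 'torque': array([0.015, 0.025, 0.008]), 'grasp_force': 0.0, 'opening': 0.085337102036372}
```

Run:
```python
from h import *
np.set_printoptions(precision=4,suppress=True)
for n in ["top","scene"]:
    c=np.load(f"pics/{n}.npy",allow_pickle=True).item(); P=cloud(c)[c["depth"]>0]
    near=(abs(P[:,0]-.62)<.17)&(abs(P[:,1]-.02)<.22)
    L=P[near&(P[:,2]>.137)&(P[:,2]<.149)]
    print(n,"lid n",len(L),"z",np.median(L[:,2]),cv2.minAreaRect(L[:,:2].astype(np.float32)))
    H=P[near&(P[:,2]>.178)&(P[:,2]<.205)]; m=H[:,:2].mean(0); 
    w,V=np.linalg.eigh(np.cov(H[:,:2].T)); 
    print("handle n",len(H),m,"ztop",np.percentile(H[:,2],95),"dir",V[:,1],"ext",np.ptp((H[:,:2]-m)@V,0), "mid",m+V[:,1]*(((H[:,:2]-m)@V[:,1]).max()+((H[:,:2]-m)@V[:,1]).min())/2)
    K=P[near&(P[:,2]>.164)&(P[:,2]<.178)&(P[:,0]>.6)]
    if len(K): print("ring n",len(K),K.mean(0),cv2.minEnclosingCircle(K[:,:2].astype(np.float32)))
    for s in [(.38,-.127),(.607,-.338)]:
        d=np.hypot(P[:,0]-s[0],P[:,1]-s[1])<.07
        B=P[d&(P[:,2]>.011)&(P[:,2]<.02)];T=P[d&(P[:,2]>.05)&(P[:,2]<.075)]
        print("stand",s,len(B),cv2.minEnclosingCircle(B[:,:2].astype(np.float32))," tip",len(T),T.mean(0) if len(T) else 0)
a=cv2.imread("pics/top0.png")[110:250,190:380]; b=cv2.imread("pics/scene0.png")[150:350,120:390]
a=cv2.resize(a,(540,398),interpolation=2); b=cv2.resize(b,(540,400),interpolation=2)
cv2.imwrite("pics/crop_top.png",a); cv2.imwrite("pics/crop_scene.png",b)
```

```text
top lid n 5442 z 0.14254254237384179 ((0.6468321084976196, 0.03223143517971039), (0.3230966627597809, 0.30668824911117554), 83.14911651611328)
handle n 153 [0.5379 0.0532] ztop 0.19568275961205045 dir [0.4419 0.8971] ext [0.2234 0.2141] mid [0.5588 0.0957]
ring n 286 [0.736  0.0301 0.1703] ((0.7533981204032898, 0.0501365102827549), 0.13257931172847748)
stand (0.38, -0.127) 388 ((0.38277316093444824, -0.1266012042760849), 0.044891826808452606)  tip 33 [ 0.3833 -0.1267  0.0611]
stand (0.607, -0.338) 365 ((0.606484591960907, -0.33681657910346985), 0.04548143222928047)  tip 33 [ 0.6052 -0.3364  0.0602]
scene lid n 4120 z 0.1431553209434404 ((0.6143500804901123, 0.035771444439888), (0.3104914128780365, 0.2138766348361969), 76.72917938232422)
handle n 140 [0.5396 0.05  ] ztop 0.19616311551780974 dir [0.2013 0.9795] ext [0.125  0.1254] mid [0.5404 0.0543]
ring n 136 [0.6669 0.0085 0.1708] ((0.730557382106781, 0.04601472616195679), 0.105860136449337)
stand (0.38, -0.127) 304 ((0.38680583238601685, -0.12891797721385956), 0.046896710991859436)  tip 33 [ 0.3888 -0.1289  0.0593]
stand (0.607, -0.338) 496 ((0.6104614734649658, -0.3374807834625244), 0.046962279826402664)  tip 52 [ 0.6124 -0.3399  0.0596]
```

View pics/crop_top.png

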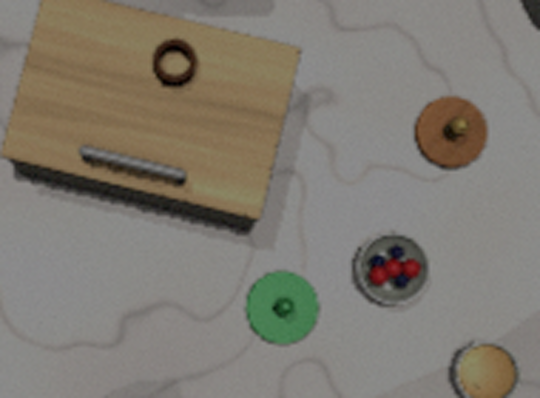

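View pics/scene0.png

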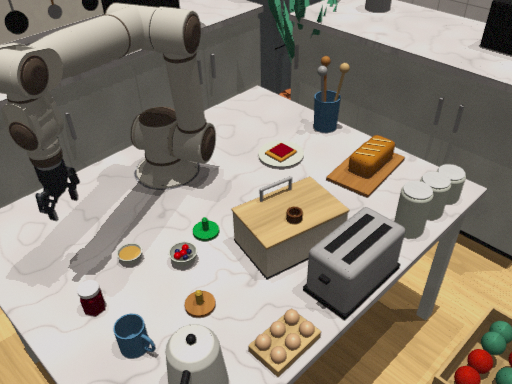

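The pictures show the brown wooden stand at top-view (350,156) and scene (200,302). The other candidate is at top (290,218) and scene (206,230); it is green, so it is the look-alike. The wooden stand is the one meant, and the enlarged crop confirms it. The dark ring is on the lid at top (251,132) and scene (294,214).

Run:
```python
from h import *
np.set_printoptions(precision=4,suppress=True)
for n in ["top","scene"]:
    c=np.load(f"pics/{n}.npy",allow_pickle=True).item(); A=cloud(c); hsv=cv2.cvtColor(c["color"],cv2.COLOR_RGB2HSV)
    X,Y,Z=A[...,0],A[...,1],A[...,2]
    near=(c["depth"]>0)&(abs(X-.61)<.16)&(abs(Y-.02)<.2)
    m=(near&(Z>.136)&(Z<.15)&(X<.76)).astype(np.uint8)
    k,lab,st,_=cv2.connectedComponentsWithStats(m); i=1+st[1:,4].argmax()
    L=A[lab==i]
    print(n,"lid",len(L),cv2.minAreaRect(L[:,:2].astype(np.float32)))
    m=near&(Z>.180)&(Z<.205)&(X<.6)&(X>.48)&(Y<.14); H=A[m]; c0=H[:,:2].mean(0)
    V=np.linalg.eigh(np.cov(H[:,:2].T))[1]; e=(H[:,:2]-c0)@V
    print("handle",len(H),c0+V@((e.max(0)+e.min(0))/2),"dir deg",np.degrees(np.arctan2(V[1,1],V[0,1])),np.ptp(e,0))
    m=near&(hsv[...,2]<75)&(np.hypot(X-.65,Y-.005)<.05)&(Z>.12)&(Z<.19)
    v,u=np.nonzero(m); print("ring px",len(u),u.mean(),v.mean(),u.min(),u.max(),v.min(),v.max())
    T=A[m&(Z>.167)]; print("ring top",len(T),T.mean(0) if len(T) else 0,cv2.minEnclosingCircle(T[:,:2].astype(np.float32)) if len(T) else 0)
    print("box mid top at z=.1725",atz(c,[(u.min()+u.max())/2,(v.min()+v.max())/2],.165), finder.boxes_of(c,"ring_center")[:1] if 0 else "")
    q=(c["depth"]>0)&(X>.7)&(X<1)&(abs(Y-.05)<.2)&(Z>.05); print("toaster xmin",np.percentile(X[q&(Z>.15)],1),np.percentile(Z[q],99))
```

```text
top lid 5409 ((0.6126295328140259, 0.03571973741054535), (0.3059067130088806, 0.20688121020793915), 76.90636444091797)
handle 149 [0.5346 0.0538] dir deg 77.03478532273468 [0.0123 0.1198]
ring px 128 250.78125 131.9765625 244 258 124 140
ring top 91 [0.6523 0.0108 0.1724] ((0.6528241634368896, 0.009323455393314362), 0.024783961474895477)
box mid top at z=.1725 [0.6519 0.0105 0.165 ] 
toaster xmin 0.7831754323862643 0.18180826213253018
scene lid 4160 ((0.6143500804901123, 0.035771444439888), (0.3104914128780365, 0.2138766348361969), 76.72917938232422)
handle 138 [0.5389 0.0546] dir deg 76.95688513525555 [0.0135 0.1252]
ring px 167 293.92814371257487 215.97005988023952 286 301 208 223
ring top 46 [0.6583 0.0054 0.1701] ((0.6590380072593689, 0.00659260805696249), 0.024052349850535393)
box mid top at z=.1725 [0.6602 0.0008 0.165 ] 
toaster xmin 0.7920623555954969 0.18061105955854725
```

>>> move_arm(offset=[[0, 0, -1.2], [0, 0, -1.2], [0, 0, -1.2], [0, 0, -1.2], [0, 0, -1.2]], twist=[[0, 0, 0.135], [0, 0, 0.135], [0, 0, 0.135], [0, 0, 0.135], [0, 0, 0.135]], grip=[1, 1, 1, 1, 1], force=40)

```text
time: 1.7
ee_pos: [0.2381, -0.4957, 0.2811]
tcp_rot: [180.0, -0.0, -13.3]
wrist_force: [0.9, -0.0, 0.3]
opening: 0.0852
grasp_force: 0.0
```

>>> move_arm(offset=[[2.1, -4.2, 0], [2.1, -4.2, 0], [2.1, -4.2, 0], [2.1, -4.2, 0], [2.1, -4.2, 0]], twist=[[0, 0, 0], [0, 0, 0], [0, 0, 0], [0, 0, 0], [0, 0, 0]], grip=[1, 1, 1, 1, 1])

```text
time: 2.2
ee_pos: [0.3886, -0.3133, 0.2807]
tcp_rot: [180.0, -0.0, -13.0]
wrist_force: [1.0, -0.7, -0.2]
opening: 0.0854
grasp_force: 0.0
```

>>> move_arm(offset=[[2.1, -4.2, 0], [2.1, -4.2, 0], [2.1, -4.2, 0], [2.1, -4.2, 0], [2.1, -4.2, 0]], twist=[[0, 0, 0], [0, 0, 0], [0, 0, 0], [0, 0, 0], [0, 0, 0]], grip=[1, 1, 1, 1, 1])

```text
time: 2.7
ee_pos: [0.5383, -0.1321, 0.2808]
tcp_rot: [180.0, -0.0, -13.0]
wrist_force: [-0.2, -0.9, 0.9]
opening: 0.0855
grasp_force: 0.0
```

>>> move_arm(offset=[[2.1, -4.2, 0], [2.1, -4.2, 0], [2.1, -4.2, 0], [1.9, -3.7, 0], [0, 0, 0]], twist=[[0, 0, 0], [0, 0, 0], [0, 0, 0], [0, 0, 0], [0, 0, 0]], grip=[1, 1, 1, 1, 1])

```text
time: 3.2
ee_pos: [0.6393, -0.0538, 0.2818]
tcp_rot: [-177.0, 0.1, -6.1]
wrist_force: [-0.4, 0.3, -0.1]
opening: 0.0851
grasp_force: 0.0
```

Run:
```python
from h import *
np.set_printoptions(precision=3,suppress=True)
o=bot.get_obs(); print({k:o[k] for k in ("time","q","qd","ee_pos","tcp_rot","wrist_force")})
```

```text
{'time': 3.2, 'q': array([ -6.187,  21.029,  36.048, 105.16 ,   2.985, 179.942]), 'qd': array([-2.091, -2.98 , -3.159,  0.384, -1.432,  0.042]), 'ee_pos': array([ 0.639, -0.054,  0.282]), 'tcp_rot': array([-177.015,    0.138,   -6.13 ]), 'wrist_force': array([-0.384,  0.26 , -0.139])}
```

>>> move_arm(offset=[[0, 0, 0]], twist=[[0, 0, 0]], grip=[1])

```text
time: 3.3
ee_pos: [0.6375, -0.0557, 0.2829]
tcp_rot: [-177.1, 0.1, -6.3]
wrist_force: [0.2, -0.0, -0.1]
opening: 0.0857
grasp_force: 0.0
```

>>> move_arm(offset=[[0, 0, 0], [0, 0, 0], [0, 0, 0], [0, 0, 0], [0, 0, 0]], twist=[[0, 0, -0.145], [0, 0, -0.145], [0, 0, -0.145], [0, 0, -0.145], [0, 0, -0.145]], grip=[1, 1, 1, 1, 1])

```text
time: 3.8
ee_pos: [0.6365, -0.0568, 0.2844]
tcp_rot: [-177.8, -2.0, 35.5]
wrist_force: [-0.8, -0.9, -0.2]
opening: 0.0856
grasp_force: 0.0
```

>>> move_arm(offset=[[0, 0, 0], [0, 0, 0], [0, 0, 0], [0, 0, 0], [0, 0, 0]], twist=[[0, 0, -0.145], [0, 0, -0.145], [0, 0, -0.145], [0, 0, -0.145], [0, 0, -0.145]], grip=[1, 1, 1, 1, 1])

```text
time: 4.3
ee_pos: [0.6365, -0.0568, 0.2844]
tcp_rot: [-179.7, -2.9, 77.0]
wrist_force: [0.2, 0.8, 0.3]
opening: 0.0855
grasp_force: 0.0
```

```bash
cat > to.py <<'E'
# delta from the measured pose to a wanted pose, in tool axes: to.py x y z yaw
import sys
from h import *
np.set_printoptions(precision=3,suppress=True)
o=bot.get_obs(); x=[float(a) for a in sys.argv[1:]]
r=R.from_euler('xyz',o["tcp_rot"],degrees=True); t=R.from_euler('xyz',[180,0,x[3]],degrees=True)
print("t",o["time"],o["ee_pos"],o["tcp_rot"],"q",o["q"])
print("twist",(r.inv()*t).as_rotvec(),"offset cm (present axes)",100*r.inv().apply(np.array(x[:3])-o["ee_pos"]),"offset cm (target axes)",100*t.inv().apply(np.array(x[:3])-o["ee_pos"]))
E
python3 to.py .6545 .0085 .25 77
```

```text
t 4.3 [ 0.637 -0.057  0.284] [-179.668   -2.901   77.019] q [ -6.449  20.577  35.759 105.182   2.92   96.523]
twist [-0.006 -0.051  0.   ] offset cm (present axes) [6.583 0.305 3.775] offset cm (target axes) [6.766 0.281 3.439]
```

>>> move_arm(offset=[[0, 0, 0], [3.4, 0.1, 0], [3.4, 0.2, 0], [0, 0, 4.5], [0, 0, 3.5]], twist=[[-0.006, -0.051, 0], [0, 0, 0], [0, 0, 0], [0, 0, 0], [0, 0, 0]], grip=[1, 1, 1, 1, 1])

```text
time: 4.8
ee_pos: [0.6559, 0.0098, 0.2033]
tcp_rot: [179.9, -0.0, 76.8]
wrist_force: [0.6, 0.5, -1.2]
opening: 0.0856
grasp_force: 0.0
```

```bash
python3 to.py .6545 .0085 .171 77
python3 - <<'E'
from h import *
c=viewer.camera("scene"); cv2.imwrite("pics/s1.png",cv2.resize(c["color"][130:290,200:400,::-1],(750,600),interpolation=2))
E
```

```text
t 4.8 [0.656 0.01  0.203] [179.905  -0.008  76.789] q [  0.866  19.865  25.653  95.693  -0.015 104.077]
twist [ 0.002 -0.    -0.004] offset cm (present axes) [-0.163 -0.113  3.233] offset cm (target axes) [-0.162 -0.108  3.233]
```

View pics/s1.png

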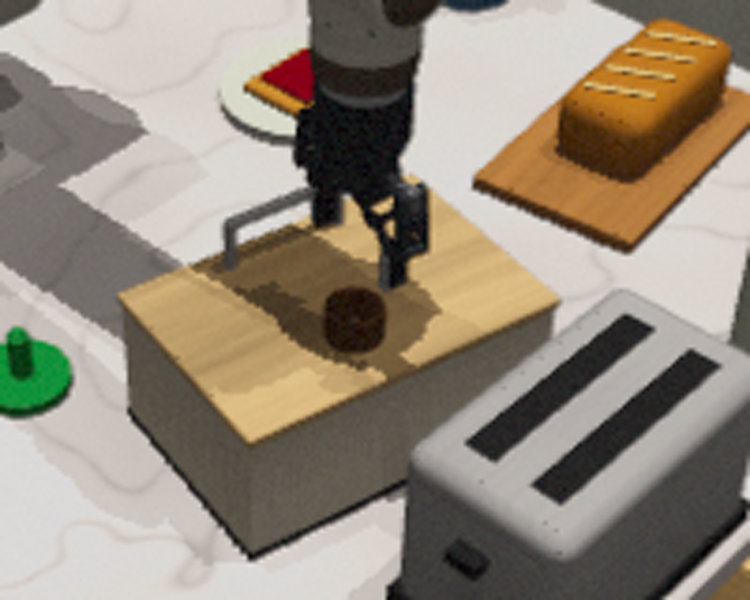

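The picture shows the open finger tips at crop (325,225) and (395,290), and the ring at (355,320). I'll check the alignment by projecting known points.

Run:
```python
from h import *
np.set_printoptions(precision=4,suppress=True)
c=viewer.camera("scene")
def proj(p): 
    q=rot(c).T@(np.array(p)-c["position"]); return ((q[:2]/q[2]*f(c)+[c["cx"],c["cy"]])-[200,130])*3.75
t=np.array([.656,.0098,0]); y=np.array([np.sin(np.radians(77)),-np.cos(np.radians(77)),0])
for s in(-.0427,.0427):
  for z in (.194,.203): print("tip",z,proj(t+y*s+[0,0,z]))
print("ring c",proj([.6545,.0085,.1575]),proj([.6545,.0085,.1725]))
A=cloud(c);hsv=cv2.cvtColor(c["color"],cv2.COLOR_RGB2HSV)
m=(hsv[...,2]<75)&(np.hypot(A[...,0]-.65,A[...,1]-.005)<.05)&(A[...,2]>.145)&(A[...,2]<.178)
v,u=np.nonzero(m);print(len(u),((u.min()+u.max())/2-200)*3.75,((v.min()+v.max())/2-130)*3.75, A[m].mean(0))
m=(hsv[...,2]<90)&(np.hypot(A[...,0]-.65,A[...,1]-.005)<.09)&(A[...,2]>.183)&(A[...,2]<.23)&(A[...,0]>.66); print("finger",A[m].mean(0),A[m][:,2].min(),len(A[m]))
```

```text
tip 0.194 [324.7744 256.3562]
tip 0.203 [325.023  247.7357]
tip 0.194 [387.2681 315.5258]
tip 0.203 [387.7799 306.8046]
ring c [351.4474 319.7555] [352.0385 305.7202]
263 335.625 318.75 [0.656  0.0038 0.1621]
finger [ 0.7    -0.0079  0.2258] 0.22059674372219695 13
```

Run:
```python
from h import *
np.set_printoptions(precision=3,suppress=True)
for n in("scene","top"):
    c=viewer.camera(n);A=cloud(c);X,Y,Z=np.moveaxis(A,-1,0)
    m=(c["depth"]>0)&(np.hypot(X-.656,Y-.008)<.075)&(Z>.146)
    for z in np.arange(.145,.30,.01):
        k=m&(Z>=z)&(Z<z+.01); 
        if k.sum(): print(n,round(z,3),k.sum(),A[k].min(0)[:2],A[k].max(0)[:2])
print(bot.get_obs()["ee_pos"])
```

```text
scene 0.145 153 [ 0.584 -0.063] [0.723 0.081]
scene 0.155 62 [ 0.636 -0.017] [0.683 0.028]
scene 0.165 103 [ 0.633 -0.015] [0.681 0.037]
scene 0.175 19 [ 0.637 -0.017] [0.678 0.03 ]
scene 0.215 5 [ 0.609 -0.009] [0.699 0.028]
scene 0.225 34 [ 0.605 -0.014] [0.71 0.03]
scene 0.235 36 [ 0.603 -0.013] [0.711 0.029]
scene 0.245 44 [ 0.602 -0.016] [0.71  0.027]
scene 0.255 30 [ 0.601 -0.017] [0.708 0.027]
scene 0.265 44 [ 0.585 -0.024] [0.728 0.029]
scene 0.275 90 [ 0.582 -0.023] [0.728 0.032]
scene 0.285 89 [ 0.583 -0.022] [0.728 0.026]
scene 0.295 82 [ 0.582 -0.021] [0.727 0.018]
[0.655 0.009 0.205]
```

>>> move_arm(offset=[[-0.1, -0.1, 3.2], [0, 0, 0], [0, 0, 0]], twist=[[0, 0, -0.004], [0, 0, 0], [0, 0, 0]], grip=[1, 1, 1])

```text
time: 5.3
ee_pos: [0.6549, 0.0085, 0.1742]
tcp_rot: [179.9, -0.0, 77.0]
wrist_force: [0.6, 0.6, -0.3]
opening: 0.0853
grasp_force: 0.0
```

Run:
```python
from h import *
np.set_printoptions(precision=3,suppress=True)
c=viewer.camera("scene");A=cloud(c);X,Y,Z=np.moveaxis(A,-1,0)
m=(c["depth"]>0)&(np.hypot(X-.656,Y-.008)<.075)&(Z>.146)
for z in np.arange(.145,.27,.01):
    k=m&(Z>=z)&(Z<z+.01)&(abs(X-.656)>.03); 
    if k.sum(): print(round(z,3),k.sum(),A[k].min(0)[:2],A[k].max(0)[:2])
o=bot.get_obs();print(o["ee_pos"],o["tcp_rot"],o["time"])
cv2.imwrite("pics/s2.png",cv2.resize(c["color"][160:250,240:345,::-1],(700,600),interpolation=2))
```

```text
0.145 60 [ 0.585 -0.059] [0.72  0.072]
0.195 13 [ 0.605 -0.013] [0.702 0.028]
0.205 36 [ 0.603 -0.015] [0.711 0.029]
0.215 47 [ 0.606 -0.016] [0.713 0.029]
0.225 33 [ 0.605 -0.016] [0.711 0.029]
0.235 30 [ 0.584 -0.017] [0.71  0.025]
0.245 70 [ 0.584 -0.022] [0.728 0.032]
0.255 60 [ 0.586 -0.022] [0.73 0.03]
0.265 51 [ 0.584 -0.021] [0.729 0.021]
[0.655 0.009 0.175] [179.875  -0.032  76.966] 5.35
```

View pics/s2.png

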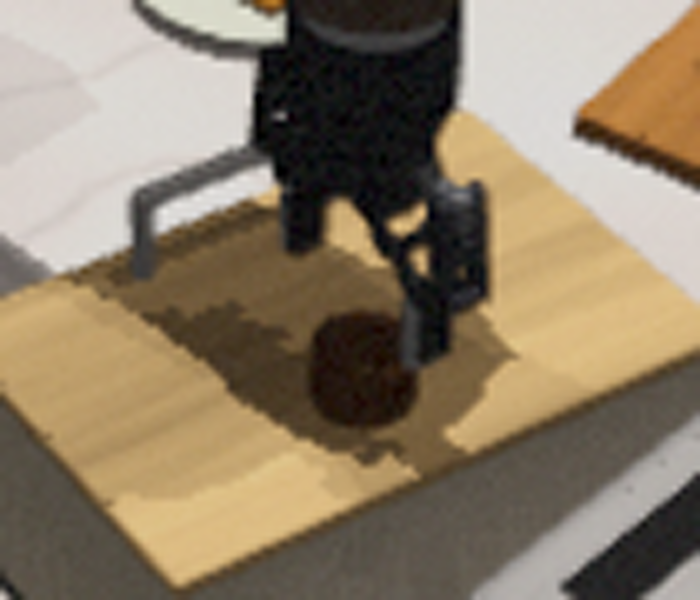

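>>> move_arm(offset=[[0, 0, 1.0], [0, 0, 0.5], [0, 0, 0]], twist=[[0, 0, 0], [0, 0, 0], [0, 0, 0]], grip=[1, 1, 1])

```text
time: 5.65
ee_pos: [0.6543, 0.0089, 0.1558]
tcp_rot: [-179.9, 0.0, 77.0]
wrist_force: [-0.6, -0.2, 0.7]
opening: 0.0853
grasp_force: 0.0
```

Run:
```python
from h import *
np.set_printoptions(precision=3,suppress=True)
c=viewer.camera("scene");A=cloud(c);X,Y,Z=np.moveaxis(A,-1,0)
m=(c["depth"]>0)&(np.hypot(X-.656,Y-.008)<.075)&(Z>.146)
for z in np.arange(.145,.23,.005):
    k=m&(Z>=z)&(Z<z+.005)&(abs(X-.656)>.03); 
    if k.sum(): print(round(z,3),k.sum(),A[k].min(0)[:2],A[k].max(0)[:2])
o=bot.get_obs();print(o["ee_pos"],o["tcp_rot"],o["time"],o["wrist_force"])
cv2.imwrite("pics/s3.png",cv2.resize(c["color"][160:250,240:345,::-1],(700,600),interpolation=2))
```

```text
0.145 68 [ 0.582 -0.059] [0.718 0.065]
0.15 1 [0.597 0.037] [0.597 0.037]
0.18 7 [ 0.61  -0.011] [0.7   0.027]
0.185 18 [ 0.611 -0.013] [0.707 0.029]
0.19 18 [ 0.607 -0.014] [0.712 0.029]
0.195 18 [ 0.606 -0.012] [0.711 0.028]
0.2 18 [ 0.602 -0.015] [0.711 0.02 ]
0.205 20 [ 0.607 -0.014] [0.711 0.029]
0.21 15 [ 0.606 -0.013] [0.708 0.021]
0.215 12 [ 0.607 -0.012] [0.709 0.025]
0.22 11 [ 0.594 -0.017] [0.702 0.025]
0.225 25 [ 0.586 -0.018] [0.724 0.023]
0.23 33 [ 0.589 -0.021] [0.73  0.024]
[0.654 0.009 0.156] [-179.907    0.019   77.001] 5.7 [-0.483  0.541  0.032]
```

View pics/s3.png

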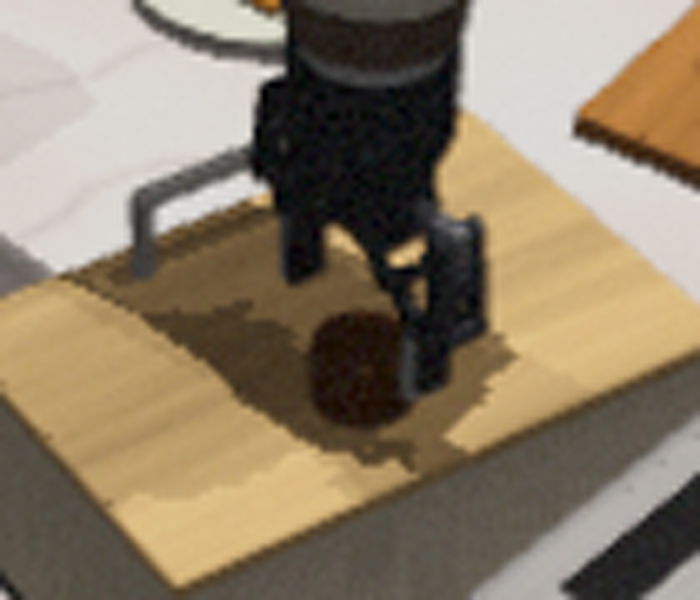

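>>> move_arm(offset=[[0, 0, 0.8], [0, 0, 0.7], [0, 0, 0.7], [0, 0, 0]], twist=[[0, 0, 0], [0, 0, 0], [0, 0, 0], [0, 0, 0]], grip=[1, 1, 1, 1])

```text
time: 6.1
ee_pos: [0.6539, 0.0089, 0.133]
tcp_rot: [-179.8, 0.0, 77.0]
wrist_force: [-0.2, 0.7, 0.4]
opening: 0.0852
grasp_force: 0.0
```

>>> move_arm(offset=[[0, 0, 0], [0, 0, 0], [0, 0, 0], [0, 0, 0], [0, 0, 0]], twist=[[0, 0, 0], [0, 0, 0], [0, 0, 0], [0, 0, 0], [0, 0, 0]], grip=[0.7, 0.65, 0.6, 0.55, 0.5], force=25)

```text
time: 6.6
ee_pos: [0.6548, 0.0089, 0.1353]
tcp_rot: [180.0, -0.0, 77.0]
wrist_force: [-0.6, 0.3, 3.5]
opening: 0.0497
grasp_force: 26.3
```

Run:
```python
from h import *
np.set_printoptions(precision=3,suppress=True)
c=viewer.camera("scene");A=cloud(c);X,Y,Z=np.moveaxis(A,-1,0)
m=(c["depth"]>0)&(np.hypot(X-.656,Y-.008)<.075)&(Z>.146)
for z in np.arange(.145,.20,.005):
    k=m&(Z>=z)&(Z<z+.005); 
    if k.sum(): print(round(z,3),k.sum(),A[k].min(0)[:2],A[k].max(0)[:2])
o=bot.get_obs();print(o["ee_pos"],o["tcp_rot"],o["time"],o["wrist_force"],o["opening"],o["grasp_force"])
cv2.imwrite("pics/s4.png",cv2.resize(c["color"][160:250,240:345,::-1],(700,600),interpolation=2))
```

```text
0.145 101 [ 0.584 -0.065] [0.723 0.078]
0.15 26 [ 0.624 -0.015] [0.688 0.026]
0.155 26 [ 0.622 -0.017] [0.694 0.025]
0.16 37 [ 0.621 -0.017] [0.695 0.025]
0.165 34 [ 0.621 -0.016] [0.694 0.032]
0.17 60 [ 0.621 -0.017] [0.695 0.033]
0.175 22 [ 0.62  -0.013] [0.694 0.02 ]
0.18 13 [ 0.628 -0.013] [0.691 0.023]
0.185 18 [ 0.62  -0.012] [0.684 0.027]
0.19 15 [ 0.604 -0.013] [0.696 0.023]
0.195 24 [ 0.602 -0.016] [0.711 0.019]
0.2 32 [ 0.601 -0.016] [0.714 0.022]
[0.655 0.009 0.135] [179.99   -0.005  76.997] 6.65 [-0.152 -0.178  4.193] 0.04985112249883913 26.27358346246183
```

View pics/s4.png

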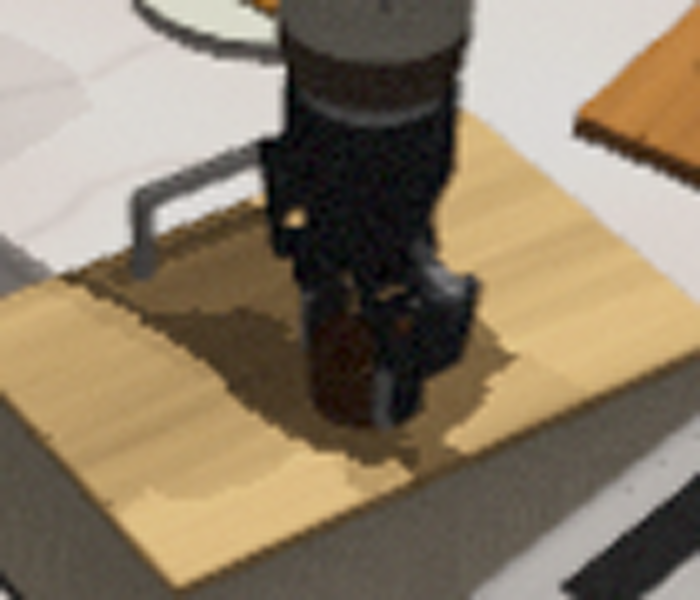

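The ring is between the pads, with the opening at 50 mm and the grip at 26 N. I'll lift it and carry it to the wooden stand.

>>> move_arm(offset=[[0, 0, -1.0], [0, 0, -3.0], [0, 0, -4.0], [-4.3, 0.4, -1], [-4.35, 0.4, 0]], twist=[[0, 0, 0], [0, 0, 0], [0, 0, 0], [0, 0, 0], [0, 0, 0]], grip=[0.5, 0.5, 0.5, 0.5, 0.5])

```text
time: 7.15
ee_pos: [0.6437, -0.0772, 0.2277]
tcp_rot: [179.8, -0.0, 77.2]
wrist_force: [1.1, -0.9, -0.7]
opening: 0.0497
grasp_force: 26.2
```

>>> move_arm(offset=[[-4.35, 0.4, 0], [-4.35, 0.4, 0], [-4.35, 0.4, 0], [-4.35, 0.4, 0], [-4.35, 0.4, 0]], twist=[[0, 0, 0], [0, 0, 0], [0, 0, 0], [0, 0, 0], [0, 0, 0]], grip=[0.5, 0.5, 0.5, 0.5, 0.5])

```text
time: 7.65
ee_pos: [0.6129, -0.2953, 0.2251]
tcp_rot: [-180.0, 0.0, 77.0]
wrist_force: [1.1, -0.7, -0.4]
opening: 0.0499
grasp_force: 26.2
```

>>> move_arm(offset=[[-4.35, 0.4, 0], [0, 0, 4], [0, 0, 4], [0, 0, 0], [0, 0, 0]], twist=[[0, 0, 0], [0, 0, 0], [0, 0, 0], [0, 0, 0], [0, 0, 0]], grip=[0.5, 0.5, 0.5, 0.5, 0.5])

```text
time: 8.15
ee_pos: [0.6072, -0.3366, 0.1454]
tcp_rot: [-179.9, -0.0, 77.0]
wrist_force: [0.2, -1.1, 1.1]
opening: 0.0498
grasp_force: 26.3
```

```bash
cat > look.py <<'E'
import sys
from h import *
np.set_printoptions(precision=4,suppress=True)
S=(.608,-.337)
for n in("scene","top"):
    c=viewer.camera(n);A=cloud(c);X,Y,Z=np.moveaxis(A,-1,0);hsv=cv2.cvtColor(c["color"],cv2.COLOR_RGB2HSV).astype(int)
    near=(c["depth"]>0)&(np.hypot(X-S[0],Y-S[1])<.09)&(Z>.004)
    for z in np.arange(.005,.20,.01):
        k=near&(Z>=z)&(Z<z+.01)
        if k.sum() and n=="scene": print(round(z,3),k.sum(),A[k].min(0)[:2],A[k].max(0)[:2],np.median(hsv[k],0))
    for t,z in(("ring_center",.1),("stand",0.)):
        for d in finder.pinpoint(c,t)[:3]: print(n,t,round(d["p"],2),np.round(d["position"],1),atz(c,d["position"],z))
    if n=="scene": cv2.imwrite(sys.argv[1],cv2.resize(c["color"][220:330,140:265,::-1],(680,600),interpolation=2)); np.save("pics/last.npy",c,allow_pickle=True)
o=bot.get_obs();print(o["ee_pos"],o["tcp_rot"],o["time"],o["wrist_force"],o["opening"],o["grasp_force"],o["q"])
E
python3 look.py pics/s5.png
```

```text
0.005 346 [ 0.5207 -0.4133] [ 0.6978 -0.2559] [ 14.  168.5  96. ]
0.015 292 [ 0.5658 -0.3814] [ 0.6525 -0.2959] [ 14. 172.  94.]
0.025 15 [ 0.6079 -0.3485] [ 0.6207 -0.3294] [ 20. 183.  74.]
0.035 17 [ 0.6015 -0.3488] [ 0.6195 -0.3326] [ 20. 182.  73.]
0.045 20 [ 0.6043 -0.3479] [ 0.6199 -0.3288] [ 20.  181.5  75.5]
0.055 29 [ 0.601 -0.348] [ 0.6202 -0.3291] [ 20. 179.  85.]
0.065 9 [ 0.6055 -0.3456] [ 0.6186 -0.3353] [ 20. 186.  75.]
0.145 5 [ 0.5898 -0.3587] [ 0.6257 -0.3369] [11. 44. 79.]
0.155 35 [ 0.5876 -0.3606] [ 0.639  -0.3206] [12. 82. 43.]
0.165 49 [ 0.5771 -0.3621] [ 0.6473 -0.3209] [ 12. 124.  35.]
0.175 87 [ 0.5731 -0.3617] [ 0.6477 -0.3246] [ 15. 124.  34.]
0.185 21 [ 0.574  -0.3594] [ 0.6477 -0.3353] [125.  57.  30.]
0.195 21 [ 0.5563 -0.3598] [ 0.6551 -0.3355] [133.  51.  23.]
scene ring_center 0.52 [277.7 183.1] [0.4619 0.1433 0.1   ]
scene ring_center 0.41 [192.6 264.7] [ 0.5471 -0.303   0.1   ]
scene stand 0.8 [207.9 230. ] [ 0.3817 -0.1147  0.    ]
top ring_center 0.49 [361.1 147.2] [ 0.621 -0.359  0.1  ]
top stand 0.6 [349.8 155.1] [ 0.6124 -0.3443  0.    ]
top stand 0.57 [288.3 220.8] [ 0.3736 -0.1248  0.    ]
[ 0.6084 -0.337   0.1468] [179.8861   0.056   77.023 ] 8.45 [ 0.661  -0.5981 -0.3555] 0.049380475169592986 26.33333494886756 [-28.9743  24.8378  25.8822  90.9195  -0.0224  74.0026]
```

View pics/s5.png

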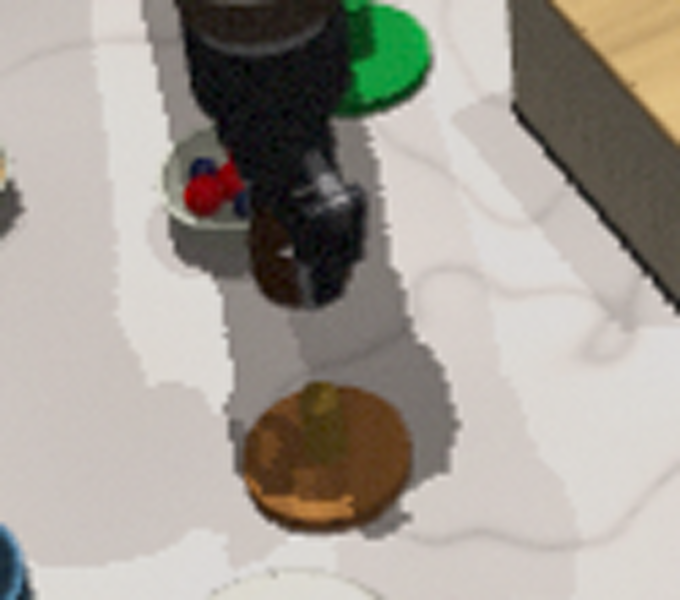

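The ring is held upright at crop (303,255), above the wooden stand's post, whose tip is at crop (320,388). I'll check the alignment numerically.

Run:
```python
from h import *
np.set_printoptions(precision=1,suppress=True)
c=np.load("pics/last.npy",allow_pickle=True).item()
def proj(p):
    q=(np.atleast_2d(p)-c["position"])@rot(c); return q[:,:2]/q[:,2:]*f(c)+[c["cx"],c["cy"]]
a=np.linspace(0,2*np.pi,200)
def cyl(x,y,r,z0,z1): return proj(np.vstack([np.c_[x+r*np.cos(a),y+r*np.sin(a),0*a+z] for z in(z0,z1)]))
def box(m): return m.min(0),m.max(0)
hsv=cv2.cvtColor(c["color"],cv2.COLOR_RGB2HSV).astype(int);A=cloud(c);Z=A[...,2]
near=(c["depth"]>0)&(np.hypot(A[...,0]-.608,A[...,1]+.337)<.07)
for name,m in(("base",near&(Z>.008)&(Z<.02)),("post",near&(Z>.025)&(Z<.07)),("ring",near&(Z>.13)&(Z<.186)&(hsv[...,0]<25)&(hsv[...,1]>80))):
    v,u=np.nonzero(m); print(name,len(u),u.min(),u.max(),v.min(),v.max())
print("model base",box(cyl(.608,-.337,.045,0.008,.015)),"post",box(cyl(.608,-.337,.011,.025,.058)))
for z in(.145,.15,.155): print("model ring",z,box(cyl(.608,-.337,.025,z,z+.03)))
```

```text
base 537 182 215 291 317
post 90 195 203 290 303
ring 102 186 203 258 275
model base (array([184.1, 289.9]), array([215.6, 316.4])) post (array([194.5, 289.4]), array([203.3, 302.9]))
model ring 0.145 (array([184.9, 257.3]), array([204.6, 278.8]))
model ring 0.15 (array([184.7, 256. ]), array([204.5, 277.5]))
model ring 0.155 (array([184.5, 254.7]), array([204.3, 276.3]))
```

>>> move_arm(offset=[[0, 0, 4], [0, 0, 3.5], [0, 0, 0], [0, 0, 1.0], [0, 0, 1.0]], twist=[[0, 0, 0], [0, 0, 0], [0, 0, 0], [0, 0, 0], [0, 0, 0]], grip=[0.5, 0.5, 0.5, 0.5, 0.5])

```text
time: 8.95
ee_pos: [0.6087, -0.3375, 0.0519]
tcp_rot: [179.8, 0.1, 77.0]
wrist_force: [0.1, -0.3, -0.7]
opening: 0.0498
grasp_force: 26.4
```

>>> move_arm(offset=[[0, 0, 0.8], [0, 0, 0.8], [0, 0, 0.8], [0, 0, 0.5], [0, 0, 0]], twist=[[0, 0, 0], [0, 0, 0], [0, 0, 0], [0, 0, 0], [0, 0, 0]], grip=[0.5, 0.5, 0.5, 0.5, 0.5])

```text
time: 9.45
ee_pos: [0.607, -0.3367, 0.0196]
tcp_rot: [-179.9, -0.0, 77.0]
wrist_force: [0.0, -0.2, -1.1]
opening: 0.0497
grasp_force: 26.4
```

```bash
python3 look.py pics/s6.png
```

```text
0.005 247 [ 0.5227 -0.4204] [ 0.6921 -0.2511] [ 14. 166.  82.]
0.015 212 [ 0.5671 -0.3833] [ 0.6534 -0.2954] [ 14. 173.  80.]
0.025 12 [ 0.5978 -0.3595] [ 0.6269 -0.3207] [ 13.5 175.5  39. ]
0.035 33 [ 0.592  -0.3623] [ 0.6436 -0.3325] [ 14. 129.  38.]
0.045 50 [ 0.5747 -0.3607] [ 0.6476 -0.3395] [ 15.  132.5  34.5]
0.055 64 [ 0.5772 -0.36  ] [ 0.6466 -0.3155] [ 19.5 146.   35. ]
0.065 8 [ 0.5759 -0.3426] [ 0.5864 -0.3359] [82.5 20.5 27.5]
0.075 25 [ 0.5565 -0.3605] [ 0.6643 -0.3371] [60. 46. 26.]
0.085 31 [ 0.5826 -0.3619] [ 0.6679 -0.3411] [90. 70. 24.]
0.095 49 [ 0.5784 -0.3618] [ 0.67   -0.3388] [90. 44. 21.]
0.105 35 [ 0.5854 -0.3643] [ 0.6735 -0.3262] [84. 59. 22.]
0.115 35 [ 0.6201 -0.3632] [ 0.674  -0.3297] [90. 59. 22.]
0.125 62 [ 0.6143 -0.3638] [ 0.6772 -0.3215] [107.5  28.5  29. ]
0.135 74 [ 0.614  -0.3648] [ 0.6749 -0.3259] [120.  13.  65.]
0.145 30 [ 0.6342 -0.3583] [ 0.6485 -0.336 ] [75. 49. 23.]
0.155 37 [ 0.6004 -0.3747] [ 0.646  -0.3224] [99. 73. 20.]
0.165 76 [ 0.5944 -0.3758] [ 0.6465 -0.3104] [87. 49. 22.]
0.175 69 [ 0.5895 -0.3764] [ 0.6487 -0.3118] [90. 55. 21.]
0.185 80 [ 0.5953 -0.3768] [ 0.6455 -0.3141] [105.  43.  22.]
0.195 101 [ 0.5849 -0.376 ] [ 0.6475 -0.3082] [90. 43. 21.]
scene ring_center 0.49 [198.7 295.4] [ 0.646  -0.3623  0.1   ]
scene stand 0.8 [200.  302.7] [ 0.6001 -0.3313  0.    ]
scene stand 0.7 [205.9 232.8] [ 0.3874 -0.1284  0.    ]
top ring_center 0.56 [351.3 154.3] [ 0.5964 -0.326   0.1   ]
top stand 0.97 [290.1 220.6] [ 0.3744 -0.1311  0.    ]
[ 0.6076 -0.337   0.0211] [-179.9874    0.0191   77.0001] 9.75 [0.6277 0.8494 0.5739] 0.04911444817988924 26.373937726020813 [-29.0003  25.4787  12.8608  77.3889  -0.0219  73.9996]
```

View pics/s6.png

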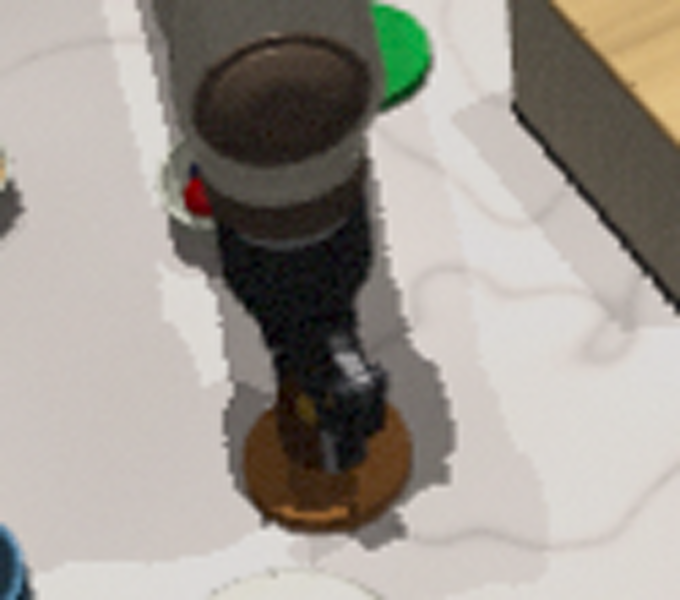

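The ring is threaded, with the post tip showing inside it at crop (307,408). About 1 cm is left.

>>> move_arm(offset=[[0, 0, 0.4], [0, 0, 0.3], [0, 0, 0.2], [0, 0, 0.1], [0, 0, 0]], twist=[[0, 0, 0], [0, 0, 0], [0, 0, 0], [0, 0, 0], [0, 0, 0]], grip=[0.5, 0.5, 0.5, 0.5, 0.5])

```text
time: 10.25
ee_pos: [0.6073, -0.3368, 0.0103]
tcp_rot: [-179.9, 0.0, 77.0]
wrist_force: [-0.3, -0.9, -0.8]
opening: 0.0495
grasp_force: 26.4
```

>>> move_arm(offset=[[0, 0, 0.2], [0, 0, 0.1], [0, 0, 0]], twist=[[0, 0, 0], [0, 0, 0], [0, 0, 0]], grip=[0.5, 0.5, 0.5])

```text
time: 10.55
ee_pos: [0.6075, -0.3369, 0.0079]
tcp_rot: [-180.0, 0.0, 77.0]
wrist_force: [-0.2, 1.1, 1.2]
opening: 0.0498
grasp_force: 26.5
```

>>> move_arm(offset=[[0, 0, 0.2], [0, 0, 0], [0, 0, 0]], twist=[[0, 0, 0], [0, 0, 0], [0, 0, 0]], grip=[0.5, 0.5, 0.5])

```text
time: 10.85
ee_pos: [0.6075, -0.337, 0.0077]
tcp_rot: [180.0, 0.0, 77.0]
wrist_force: [-6.2, 3.7, 12.8]
opening: 0.0498
grasp_force: 27.4
```

Contact with the base is felt, so I'll release and rise.

>>> move_arm(offset=[[0, 0, -0.1], [0, 0, 0], [0, 0, 0], [0, 0, 0], [0, 0, 0]], twist=[[0, 0, 0], [0, 0, 0], [0, 0, 0], [0, 0, 0], [0, 0, 0]], grip=[0.7, 1, 1, 1, 1])

```text
time: 11.35
ee_pos: [0.6073, -0.3368, 0.0063]
tcp_rot: [-179.9, 0.0, 77.0]
wrist_force: [-0.4, 0.1, 0.5]
opening: 0.0856
grasp_force: 0.0
```

>>> move_arm(offset=[[0, 0, -2], [0, 0, -4], [0, 0, -4.5], [0, 0, -4.5], [0, 0, -4.5]], twist=[[0, 0, 0], [0, 0, 0], [0, 0, 0], [0, 0, 0], [0, 0, 0]], grip=[1, 1, 1, 1, 1])

```text
time: 11.85
ee_pos: [0.6073, -0.3367, 0.2035]
tcp_rot: [-180.0, 0.0, 77.0]
wrist_force: [0.3, 1.1, 1.0]
opening: 0.0851
grasp_force: 0.0
```

```bash
python3 look.py pics/s7.png | grep -v '^0\.[12]'; python3 to.py .5368 .0542 .26 77
```

```text
0.005 266 [ 0.5209 -0.4197] [ 0.6922 -0.2537] [ 14. 167. 106.]
0.015 208 [ 0.5664 -0.3834] [ 0.6539 -0.2953] [ 14. 172.  97.]
0.025 46 [ 0.592  -0.3611] [ 0.657  -0.3178] [ 13. 171.  36.]
0.035 107 [ 0.586  -0.3618] [ 0.6353 -0.3145] [ 13. 172.  47.]
0.045 66 [ 0.5869 -0.3583] [ 0.6346 -0.3129] [ 13.  162.   60.5]
0.055 33 [ 0.6012 -0.3487] [ 0.6188 -0.3287] [ 20. 181.  96.]
0.065 8 [ 0.6049 -0.3423] [ 0.6178 -0.3347] [ 20.5 184.  100. ]
scene ring_center 0.5 [197.6 295.7] [ 0.6447 -0.365   0.1   ]
scene stand 0.8 [201.7 306. ] [ 0.6128 -0.3355  0.    ]
scene stand 0.79 [207.1 233.2] [ 0.3918 -0.1268  0.    ]
top ring_center 0.6 [350.5 157.7] [ 0.5848 -0.3232  0.1   ]
top stand 0.79 [351.7 156.9] [ 0.606  -0.3511  0.    ]
top stand 0.74 [292.3 216.8] [ 0.3879 -0.1388  0.    ]
top stand 0.64 [ 95.8 162. ] [0.5741 0.568  0.    ]
[ 0.6073 -0.3367  0.2001] [-179.8367   -0.0234   76.995 ] 12.15 [-0.044   0.2254 -0.8498] 0.08535177107956905 0.0 [-28.9982  26.2794  33.7682  97.6522  -0.0225  74.0068]
t 12.15 [ 0.607 -0.337  0.2  ] [-179.837   -0.023   76.995] q [-28.998  26.279  33.768  97.652  -0.023  74.007]
twist [-0.003 -0.    -0.   ] offset cm (present axes) [ 36.507 -15.684  -5.931] offset cm (target axes) [ 36.506 -15.664  -5.991]
```

View pics/s7.png

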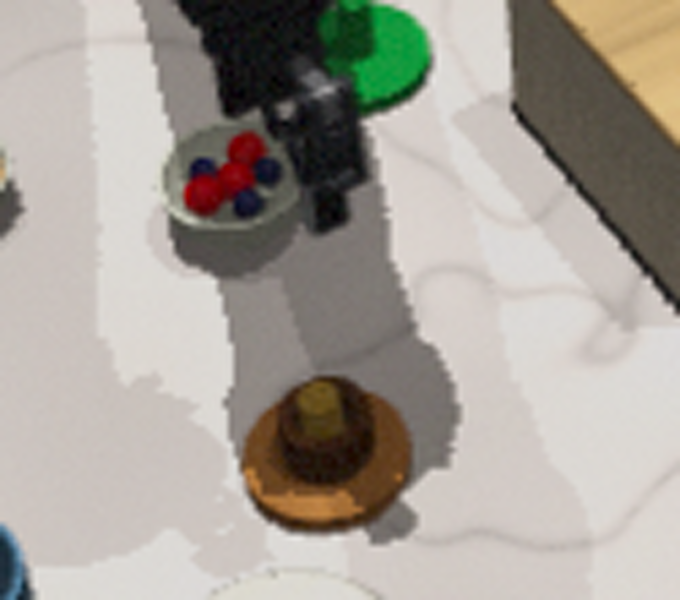

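The ring sits on the base with the post through it, at crop (325,430). Next is the handle.

>>> move_arm(offset=[[0, 0, -3], [0, 0, -3], [4.5, -1.95, 0], [4.5, -1.95, 0], [4.5, -1.95, 0]], twist=[[0, 0, 0], [0, 0, 0], [0, 0, 0], [0, 0, 0], [0, 0, 0]], grip=[1, 1, 1, 1, 1])

```text
time: 12.65
ee_pos: [0.5803, -0.1909, 0.2593]
tcp_rot: [-179.8, -0.0, 76.9]
wrist_force: [-0.4, -0.1, 1.0]
opening: 0.0853
grasp_force: 0.0
```

>>> move_arm(offset=[[4.5, -1.95, 0], [4.5, -1.95, 0], [4.5, -1.95, 0], [4.5, -1.95, 0], [4.5, -1.95, 0]], twist=[[0, 0, 0], [0, 0, 0], [0, 0, 0], [0, 0, 0], [0, 0, 0]], grip=[1, 1, 1, 1, 1])

```text
time: 13.15
ee_pos: [0.5353, 0.0507, 0.26]
tcp_rot: [-179.8, 0.1, 77.0]
wrist_force: [1.2, -0.2, 0.0]
opening: 0.0852
grasp_force: 0.0
```

```bash
python3 to.py .5365 .0542 .18 77
```

```text
t 13.15 [0.535 0.051 0.26 ] [-179.808    0.055   76.99 ] q [  5.406   4.577  14.076  99.699   0.009 108.417]
twist [-0.003  0.001 -0.   ] offset cm (present axes) [0.374 0.063 7.998] offset cm (target axes) [0.367 0.036 7.998]
```

>>> move_arm(offset=[[0.3, 0, 4], [0, 0, 3.0], [0, 0, 1.5], [0, 0, 1.5], [0, 0, 0.5]], twist=[[0, 0, 0], [0, 0, 0], [0, 0, 0], [0, 0, 0], [0, 0, 0]], grip=[1, 1, 1, 1, 1])

```text
time: 13.65
ee_pos: [0.5356, 0.0518, 0.1534]
tcp_rot: [-179.7, 0.1, 77.0]
wrist_force: [-0.3, -0.4, -0.8]
opening: 0.0853
grasp_force: 0.0
```

Run:
```python
from h import *
np.set_printoptions(precision=3,suppress=True)
c=viewer.camera("scene");A=cloud(c);X,Y,Z=np.moveaxis(A,-1,0)
m=(c["depth"]>0)&(np.hypot(X-.537,Y-.054)<.08)&(Z>.15)
for z in np.arange(.15,.22,.005):
    k=m&(Z>=z)&(Z<z+.005)
    if k.sum(): print(round(z,3),k.sum(),A[k].min(0)[:2],A[k].max(0)[:2])
o=bot.get_obs();print(o["ee_pos"],o["tcp_rot"],o["time"],o["wrist_force"])
cv2.imwrite("pics/s8.png",cv2.resize(c["color"][130:230,220:340,::-1],(720,600),interpolation=2))
```

```text
0.15 7 [ 0.527 -0.005] [0.554 0.107]
0.155 6 [ 0.526 -0.006] [0.555 0.106]
0.16 5 [ 0.523 -0.004] [0.531 0.002]
0.165 3 [ 0.524 -0.005] [ 0.526 -0.002]
0.17 3 [ 0.523 -0.004] [ 0.532 -0.003]
0.175 4 [ 0.493 -0.003] [0.532 0.067]
0.18 20 [ 0.488 -0.007] [0.589 0.068]
0.185 42 [ 0.486 -0.006] [0.589 0.115]
0.19 72 [ 0.485 -0.002] [0.595 0.076]
0.195 20 [0.49  0.006] [0.592 0.072]
0.2 18 [0.486 0.026] [0.592 0.07 ]
0.205 21 [0.487 0.026] [0.591 0.071]
0.21 13 [0.487 0.027] [0.592 0.063]
0.215 11 [0.489 0.028] [0.579 0.067]
0.22 15 [0.464 0.026] [0.605 0.063]
[0.536 0.052 0.154] [-179.711    0.09    77.002] 13.7 [ 0.63  -1.305 -0.219]
```

View pics/s8.png

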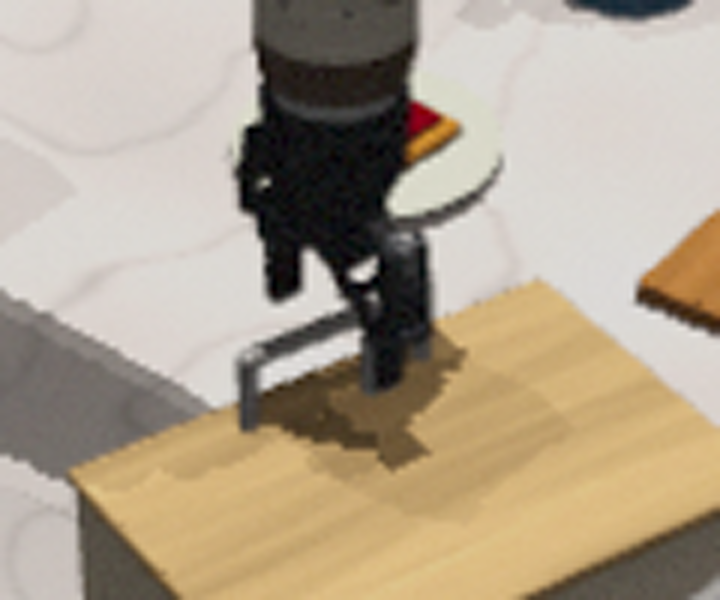

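Fingers straddle the bar: the tips are at crop (285,290) and (385,385), with the bar running between them. I'll close on it.

>>> move_arm(offset=[[0, 0, -0.3], [0, 0, 0], [0, 0, 0], [0, 0, 0], [0, 0, 0]], twist=[[0, 0, 0], [0, 0, 0], [0, 0, 0], [0, 0, 0], [0, 0, 0]], grip=[0.6, 0.4, 0.2, 0.05, 0.05], force=30)

```text
time: 14.2
ee_pos: [0.5363, 0.0522, 0.16]
tcp_rot: [-179.8, -0.0, 77.0]
wrist_force: [-41.5, 8.7, 17.0]
opening: 0.0122
grasp_force: 22.0
```

>>> move_arm(offset=[[0, 0, 0], [0, 0, 0], [0, 0, 0]], twist=[[0, 0, 0], [0, 0, 0], [0, 0, 0]], grip=[0.05, 0.05, 0.05])

```text
time: 14.5
ee_pos: [0.5353, 0.0524, 0.1601]
tcp_rot: [-179.7, -0.0, 77.0]
wrist_force: [-11.7, 2.7, 5.5]
opening: 0.0109
grasp_force: 30.9
```

```bash
python3 - <<'E'
# arc of the handle seen from the hinge: front/up shifts from shut, cm (tool y = bin +x, tool -z = up), tool upright
import numpy as np
p=lambda a:np.array([-.18*np.cos(a)+.057*np.sin(a),.18*np.sin(a)+.057*np.cos(a)])
A=np.radians(np.arange(0,46,3)); q=np.array([p(a) for a in A])*100
print(np.round(np.diff(q,axis=0),2), q[-1]-q[0])
E
python3 to.py .5365 .0542 .157 77
```

```text
[[0.32 0.93]
 [0.37 0.92]
 [0.42 0.9 ]
 [0.47 0.87]
 [0.51 0.85]
 [0.55 0.82]
 [0.6  0.79]
 [0.64 0.76]
 [0.68 0.72]
 [0.71 0.69]
 [0.75 0.65]
 [0.78 0.61]
 [0.81 0.57]
 [0.84 0.52]
 [0.87 0.48]] [ 9.30258659 11.05843071]
t 14.5 [0.535 0.052 0.16 ] [-179.742   -0.001   77.027] q [  5.543   2.733   1.005  88.516   0.083 108.516]
twist [-0.004 -0.     0.   ] offset cm (present axes) [0.206 0.082 0.306] offset cm (target axes) [0.206 0.081 0.307]
```

>>> move_arm(offset=[[0, 0.32, -0.93], [0, 0.37, -0.92], [0, 0.42, -0.9], [0, 0.47, -0.87], [0, 0.51, -0.85]], twist=[[0, 0, 0], [0, 0, 0], [0, 0, 0], [0, 0, 0], [0, 0, 0]], grip=[0.05, 0.05, 0.05, 0.05, 0.05])

```text
time: 15.0
ee_pos: [0.5548, 0.0478, 0.2049]
tcp_rot: [-179.6, 0.0, 77.0]
wrist_force: [-14.6, 3.1, 6.1]
opening: 0.0108
grasp_force: 30.2
```

>>> move_arm(offset=[[0, 0.55, -0.82], [0, 0.6, -0.79], [0, 0.64, -0.76], [0, 0.68, -0.72], [0, 0.71, -0.69]], twist=[[0, 0, 0], [0, 0, 0], [0, 0, 0], [0, 0, 0], [0, 0, 0]], grip=[0.05, 0.05, 0.05, 0.05, 0.05])

```text
time: 15.5
ee_pos: [0.5858, 0.0406, 0.2444]
tcp_rot: [-179.7, -0.0, 77.0]
wrist_force: [-18.2, 3.4, 15.9]
opening: 0.0108
grasp_force: 30.3
```

>>> move_arm(offset=[[0, 0.75, -0.65], [0, 0.78, -0.61], [0, 0.81, -0.57], [0, 0.84, -0.52], [0, 0.87, -0.48]], twist=[[0, 0, 0], [0, 0, 0], [0, 0, 0], [0, 0, 0], [0, 0, 0]], grip=[0.05, 0.05, 0.05, 0.05, 0.05])

```text
time: 16.0
ee_pos: [0.627, 0.0311, 0.273]
tcp_rot: [-180.0, -0.0, 77.0]
wrist_force: [-10.5, 1.1, 14.3]
opening: 0.0108
grasp_force: 31.1
```

>>> move_arm(offset=[[0, 0, 0], [0, 0, 0], [0, 0, 0], [0, 0, 0], [0, 0, 0]], twist=[[0, 0, 0], [0, 0, 0], [0, 0, 0], [0, 0, 0], [0, 0, 0]], grip=[0.05, 0.05, 0.05, 0.05, 0.05])

```text
time: 16.5
ee_pos: [0.6273, 0.0311, 0.2728]
tcp_rot: [180.0, -0.0, 77.0]
wrist_force: [-7.9, 0.5, 13.6]
opening: 0.0108
grasp_force: 31.1
```

```bash
cat > lid.py <<'E'
from h import *
np.set_printoptions(precision=3,suppress=True)
y=np.radians(-13); ex=np.array([np.cos(y),np.sin(y),0]); ey=np.array([-np.sin(y),np.cos(y),0]); hg=np.array([.713,.0132,.1305])
for n in("scene","top"):
    c=viewer.camera(n); A=cloud(c)-hg; u=A@ex; v=A@ey; z=A[...,2]
    m=(c["depth"]>0)&(abs(v)<.15)&(abs(v)>.085)&(u>-.18)&(u<-.02)&(z>.0)&(z<.3)
    p=np.polyfit(u[m],z[m],1); r=abs(z[m]-np.polyval(p,u[m]))<.01; p=np.polyfit(u[m][r],z[m][r],1)
    print(n,m.sum(),r.sum(),"lid rad",-np.arctan(p[0]))
    q=(c["depth"]>0); X,Y,Z=np.moveaxis(cloud(c),-1,0); k=q&(np.hypot(X-.61,Y+.337)<.035)&(Z>.025)&(Z<.05)
    if k.sum(): print("ring",k.sum(),X[k].min(),X[k].max(),Y[k].min(),Z[k].max())
o=bot.get_obs();print(o["ee_pos"],o["tcp_rot"],o["time"],o["wrist_force"],o["opening"],o["grasp_force"])
E
python3 lid.py
```

```text
scene 2182 2103 lid rad 0.7877782791491778
ring 205 0.5841363906880956 0.6355189573521465 -0.3610404728676268 0.04987603640837901
top 1239 870 lid rad 0.7577952735788597
ring 123 0.5813820857547419 0.6295711304746066 -0.3594410871802138 0.04951112676617009
[0.627 0.031 0.273] [179.962  -0.036  77.004] 16.6 [-7.766  0.238 12.999] 0.010849977200404537 31.093677878379822
```

```bash
python3 -c "
from workcell import bot
print(bot.job_done())"
```

```text
the job is handed in; nothing more can be done
None
```

I handed the job in at about 17 s. The cameras showed the napkin ring released and seated on the wooden stand, and the gripper holding the lid at 0.76–0.79 rad (45 degrees is 0.785). I don't have the judge's result.

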